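# Close the filter drawer and find the socket for its clamp nut

## Robot

A 7-joint arm with a two-finger parallel gripper is mounted at the origin on a cart in front of the work surface, level with it; the furniture and walls round the work are solid. World frame = base frame: x ahead of the robot, y to its left, z up, the work surface at z = 0. Lengths are in mm, angles in rad, forces in N, time in s.
With the tool pointing down it reaches from about 400 to 850 mm from the base axis. Payload 4.5 kg.
Tool frame: the origin (TCP) lies where the fingers leave the gripper's body, on its centre line; the fingertips stand 64 mm ahead of it and the grasp point (between the pads) lies 45 mm ahead of it; y points along the fingers, x is the direction in which the jaws open and shut, and the axes are right-handed (so a half turn about y gives the same grasp; the last joint's range is limited). The gripper opens to 88 mm and grips with 3 to 60 N. Pads are 18 mm wide; open, the fingers measure 123 mm over their backs; the gripper's body (75 mm by 187 mm) begins 45 mm behind the grasp point.
Start: joints at [-1.136, 0.689, -0.195, 1.565, 0.157, 0.902, -0.215], TCP at [243.829, 575.495, 302.743] pointing down, gripper open.
Joint ranges: [-3.01, 3.01], [-0.46, 2.08], [-1.47, 1.51], [0.13, 2.56], [-1, 4.14], [0.04, 2.09], [-2.66, 2.66]. Speed limits (rad/s): [2.57, 2.57, 3.14, 3.14, 3.14, 3.14, 3.14].

## Interface

Orientations are given as a 3x3 rotation matrix whose columns are the frame's x, y, z axes.
In Python, from cell import status, get_image, workorder gives the robot as it stands.
- The arm moves only by the tool drive_tool, never from a script. Its argument "plan" is a list of rows, each a list of 3 entries, a list of its own where there are three numbers: the opening, from 0 (shut) to 1 (fully open), then the shift along the world's x, y, z in mm, then the turn about the world's z in rad. In form: [[grip, [x, y, z], turn], ...]. A call has 1 to 12 rows; each row shifts and turns the pose as measured when the row begins; what a row does not reach is not made up. A row lasts 1/12 s, in which the tool goes at most 41.7 mm and 7.16 degrees, less where a joint would pass 70% of its speed; a pose out of reach is approached as far as the arm can. A call with a gripper value outside its range is refused whole. The fingers move at their own pace and stop on an object; "grip_force" is the grip in N (left out, the last holds). Time passes only in rows, so rows that do not move let the fingers close. It gives the time, the measured TCP pose, the force and the opening at its end, in the units of the state.
- status.observe(): the state, without advancing time (a new reading comes with each control period).
- get_image(name): name is "side" or "top" or "wrist"; returns a dict with "pixels" (420x560x3 uint8, red, green, blue), "camera_matrix" (3x3 intrinsics, pixels), "dist" ([k1, k2, p1, p2, k3] as OpenCV has them; the pictures are not rectified), "R" (3x3) and "t" (3): a world point X has camera coordinates R X + t. Camera axes: x right, y down, z forward; pixel columns grow to the right and rows downward; lengths in mm; the calibration is good to about 2 mm. A picture is of the moment at which its call begins. There is no depth.
- workorder.hand_in(): hands the job in, once; it reports no verdict.
The state is a dict: "time_s": time; "joints": joint angles; "qvel": joint speeds; "joint_efforts": joint torques, N m; "tcp_pos": TCP position; "ee_rot": TCP orientation; "wrist_force": force on the tool from outside, world axes, zero at the start; "wrist_torque": the same for the moment, N m; "grip_width": opening from 0.0 (shut) to 1.0 (fully open).
Only numpy, scipy, OpenCV 4.12 (cv2) and the standard library are available. Lean on these libraries where they do the work, as an engineer would, in place of code of your own. Each camera call takes 0.05 s, during which the arm holds its last target.

## Task

Push the filter unit's open drawer fully home, then find out by trying which of the three sockets fits the hex clamp nut on top of the unit, standing any that does not fit back upright in the socket tray. Finish while still holding the fitting socket by its finger adapter, fully down over the nut and upright: do not let go of it. Leave the flux tin and the solder spool where they are.

Things in the scene. Friction and masses are not known exactly. Their poses are not given: they have to be found in the camera images.
- filter_unit: grey sheet-metal filter unit standing fixed on the bench, 170 mm deep (x), 160 mm wide (y), 80 mm tall, its drawer at the front (-x side); vent slots in its sides and a black hose stub (60 mm flange, 22 mm high) on the rear of its top. Origin under its centre on the bench
- filter_drawer (a joint): how far the filter drawer stands out of the unit, m: 0 is fully home (a hard stop, panel against the housing), it starts 0.04 to 0.06; it slides along the unit's x axis (pushing it in moves it to the unit's +x), with about 2.5 N of friction, and stays where it is left
- drawer_front (a point): centre of the outer face of the drawer's front panel, 40 mm above the bench; the panel is 156 mm wide (y), 70 mm tall (5 to 75 mm above the bench); its x axis points into the unit. Push anywhere near its middle
- nut_seat (a point): centre of the top of the washer (32 mm across) under the clamp nut, 86 mm above the bench, 60 mm behind the unit's front, on the nut's axis. x is square to one flat of the nut, the same again every 60 degrees; the nut is tight and stands at any angle. A socket that fits goes down with its mouth to this point, with 1.5 mm of clearance all round and a small lead-in
- nut_top (a point): centre of the nut's top face, 14 mm above nut_seat. The nut is a steel hexagon 22 mm across flats; the bolt's end, 10 mm thick, stands out 3 mm above it; under it a dark strap 34 x 110 mm. A socket that is too small stops with its mouth on this face
- socket_tray: low grey tray fixed on the bench, 120 mm (x) by 280 mm (y), rim 14 mm high, walls and floor 4 mm thick. The three sockets stand in it in a row along its y, about 80 mm apart. Origin under its centre on the bench
- socket_a: one of three sockets alike from outside, 130 g, mouth down in the tray: round barrel 36 mm across, 34 mm tall; on top a fixed flat finger adapter to grip, 14 mm thick (x), 26 mm wide (y), 34 to 68 mm above the mouth. Hex opening below, 22 mm deep, two of its flats parallel to the adapter's wide faces; 14, 18 or 25 mm across flats, which is unknown: try. Origin: centre of the mouth, z up
- socket_b: one of three sockets alike from outside, 130 g, mouth down in the tray: round barrel 36 mm across, 34 mm tall; on top a fixed flat finger adapter to grip, 14 mm thick (x), 26 mm wide (y), 34 to 68 mm above the mouth. Hex opening below, 22 mm deep, two of its flats parallel to the adapter's wide faces; 14, 18 or 25 mm across flats, which is unknown: try. Origin: centre of the mouth, z up
- socket_c: one of three sockets alike from outside, 130 g, mouth down in the tray: round barrel 36 mm across, 34 mm tall; on top a fixed flat finger adapter to grip, 14 mm thick (x), 26 mm wide (y), 34 to 68 mm above the mouth. Hex opening below, 22 mm deep, two of its flats parallel to the adapter's wide faces; 14, 18 or 25 mm across flats, which is unknown: try. Origin: centre of the mouth, z up
- flux_tin: bystander: round green-lidded flux tin, 50 mm across, 18 mm high; leave alone. Origin under its centre
- solder_spool: bystander: reel of solder wire with blue flanges, 55 mm across, 47 mm high; leave alone. Origin under its centre
Mind the look-alikes: they are no part of the job. Leave any red or turquoise look-alike of the socket_b alone.

How it is judged:
By the outcome, as a careful person would: the job done as asked, in the order asked, and still so for the second after the job is handed in, while the arm keeps its last pose, push and grip.
It also fails if it takes over 72 s, if anything falls off the work surface, if the arm or the gripper's body presses on something with over 40 N, if the wrist force passes 120 N, or if a joint passes its speed limit or range.

## Working session

There is one attempt and no reset: what is moved stays moved. The work goes in short steps, Python scripts to look and compute and a tool call to move; the robot and the scene stay as the last step left them, time stands still between calls to the robot, and variables do not carry over. Pictures are saved under pics/ and viewed, and the job is handed in when it is done.

Besides the shell and the picture viewer there is one more tool, called after "Emit:" by a JSON object that holds its "name" and its "arguments", one argument or row to a line. drive_tool: Moves the arm, as the interface text tells. Its arguments: {"type":"object","properties":{"plan":{"type":"array"},"grip_force":{"type":"number"}},"required":["plan"]}

```bash
mkdir -p pics; ls
cat > h.py <<'E'
import numpy as np, cv2
from cell import status,get_image,workorder
def snap(n,tag):
    d=get_image(n); cv2.imwrite(f'pics/{tag}.png',d['pixels'][:,:,::-1]); np.savez(f'pics/{tag}.npz',**{k:np.array(v) for k,v in d.items()}); return d
def load(tag): return dict(np.load(f'pics/{tag}.npz'))
def ray(d,px):
    p=cv2.undistortPoints(np.array(px,float).reshape(-1,1,2),d['camera_matrix'],d['dist']).reshape(-1,2)
    v=np.c_[p,np.ones(len(p))]@d['R']; return -d['R'].T@d['t'],v
def onz(d,px,z):
    c,v=ray(d,px); s=(z-c[2])/v[:,2]; return c+s[:,None]*v
def proj(d,X):
    return cv2.projectPoints(np.array(X,float).reshape(-1,3),cv2.Rodrigues(d['R'])[0],d['t'],d['camera_matrix'],d['dist'])[0].reshape(-1,2)
E
python3 - <<'E'
from h import *
print(status.observe())
for n in ['top','side','wrist']:
    d=snap(n,n+'0'); print(n,-d['R'].T@d['t'],d['R'][2], d['camera_matrix'][0,0],d['dist'])
E
```

```text
pics
{'time_s': 0.0, 'joints': array([-1.13621436,  0.68995838, -0.19452071,  1.56631336,  0.15730259,
        0.9024773 , -0.21512308]), 'qvel': array([ 7.03476183e-04,  1.14543833e-03, -1.17937541e-03,  9.46196092e-04,
       -3.06104795e-04, -9.28747752e-04,  2.32425283e-05]), 'joint_efforts': array([ 2.29551733e-04, -5.27544165e+01, -1.26665566e+00, -1.53425521e+01,
       -5.26451902e-02,  6.67376386e-03,  1.77682732e-04]), 'tcp_pos': array([243.67686735, 575.00180969, 301.93424032]), 'ee_rot': array([[ 3.90078716e-01, -5.72079664e-04, -9.20781336e-01],
       [ 9.20779831e-01, -1.66920406e-03,  3.90079115e-01],
       [-1.76012827e-03, -9.99998443e-01, -1.24361558e-04]]), 'wrist_force': array([-0.72851356,  1.36033986, -0.77232558]), 'wrist_torque': array([-0.00337619, -0.01018406,  0.0696948 ]), 'grip_width': 0.998319936139998}
top [ 327.30935271 -112.4397526  1251.14464174] [ 0.17374718 -0.00992065 -0.98474032] 509.38429558680537 [-0.13296826  0.          0.          0.          0.        ]
side [  94.51022631 -303.91580673  801.15853644] [ 0.50974454  0.2259005  -0.83013822] 410.59435918621284 [-0.09111098  0.          0.          0.          0.        ]
wrist [177.55090046 604.42431666 384.52977209] [ 0.26020034 -0.11272147 -0.95895237] 302.4072616104173 [-0.03205526  0.          0.          0.          0.        ]
```

View pics/top0.png

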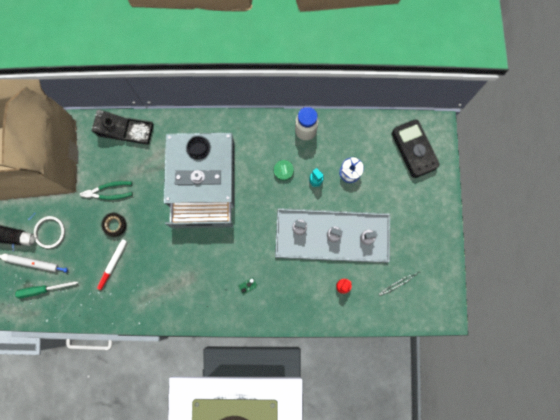

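View pics/side0.png

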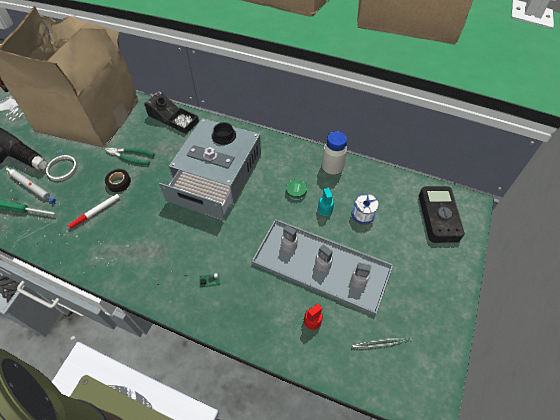

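View pics/wrist0.png

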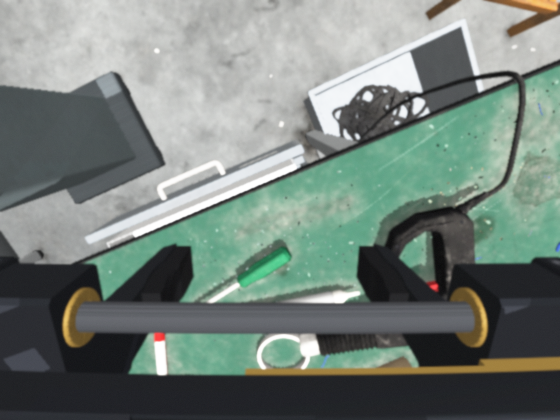

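The top view shows the unit at (198,180) with its drawer open towards the robot and the nut at (197,177). The tray is at (333,236), with grey sockets at (300,228), (335,234) and (368,238). The look-alikes are turquoise at (317,177) and red at (344,286). Only the three grey ones standing in the tray fit the description. I'll enlarge to confirm.

Run:
```python
from h import *
t=cv2.imread('pics/top0.png');s=cv2.imread('pics/side0.png')
a=cv2.resize(t[200:270,270:395],None,fx=6,fy=6,interpolation=cv2.INTER_CUBIC); cv2.imwrite('pics/c1.png',a)
a=cv2.resize(t[125:235,155:245],None,fx=5.4,fy=5.4,interpolation=cv2.INTER_CUBIC); cv2.imwrite('pics/c2.png',a)
a=cv2.resize(s[110:225,155:270],None,fx=5,fy=5,interpolation=cv2.INTER_CUBIC); cv2.imwrite('pics/c3.png',a)
a=cv2.resize(s[210:315,245:400],None,fx=5,fy=5,interpolation=cv2.INTER_CUBIC); cv2.imwrite('pics/c4.png',a)
```

```text
(no output)
```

View pics/c1.png

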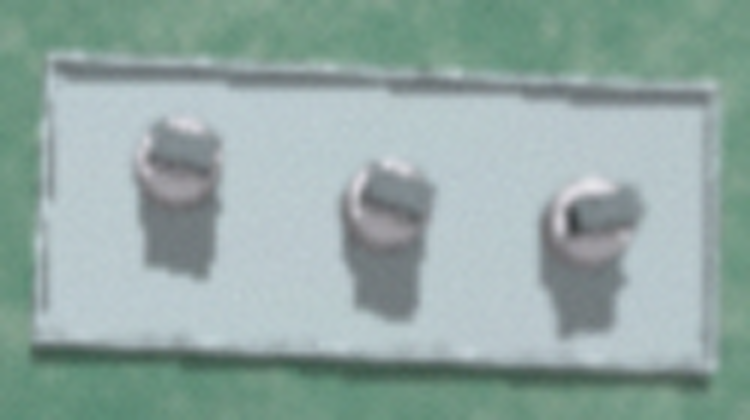

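View pics/c2.png

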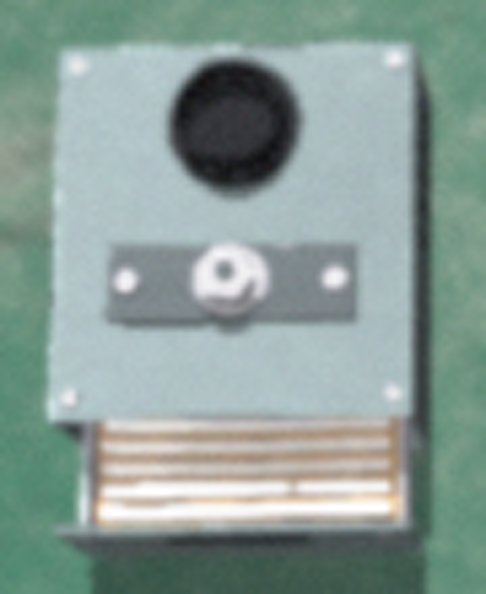

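View pics/c3.png

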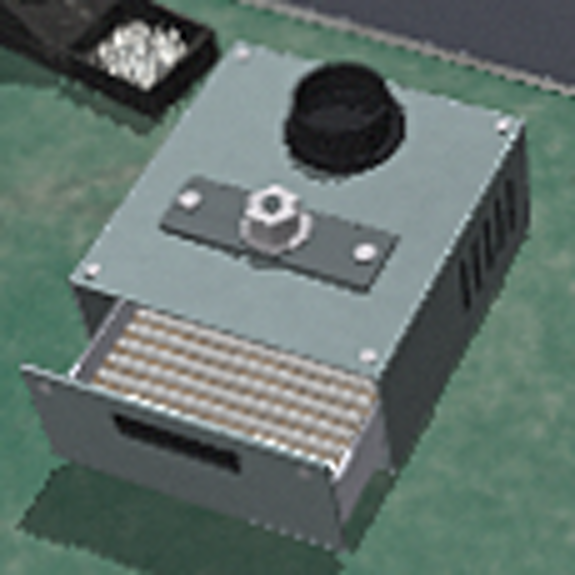

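View pics/c4.png

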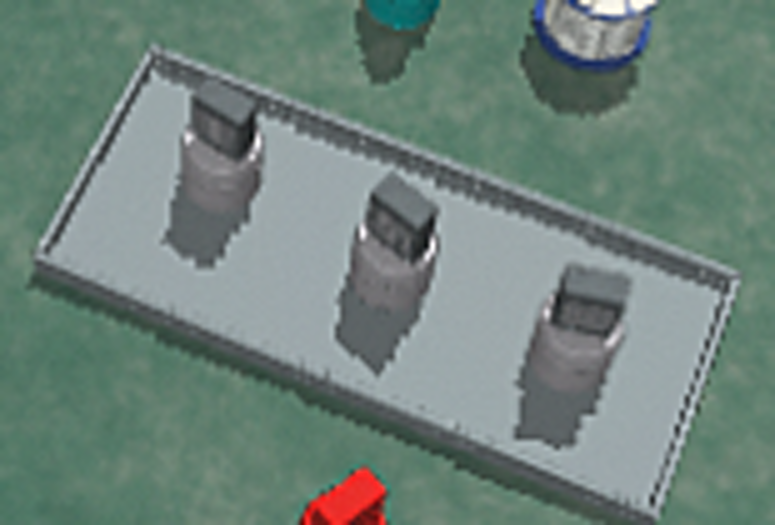

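The crops confirm three grey sockets standing upright in the tray, and a hex nut at c3 (272,205). Now I'll turn those pixels into positions.

Run:
```python
from h import *
T=load('top0');S=load('side0')
def un(pts,f,o): return (np.array(pts,float)+.5)/f-.5+np.array(o)
np.set_printoptions(precision=1,suppress=True)
u=un([(62,47),(412,45),(410,415),(52,418)],5.4,(155,125))
print('unit top',onz(T,u,80)[:,:2],'c',onz(T,u,80).mean(0))
u=un([(242,42),(522,125),(377,378),(75,283)],5,(155,110))
print('unit side',onz(S,u,80)[:,:2],onz(S,u,80).mean(0))
print('drawer panel top edge T z75',onz(T,un([(62,530),(415,535)],5.4,(155,125)),75)[:,:2])
print('drawer panel top edge S z75',onz(S,un([(22,368),(338,470)],5,(155,110)),75)[:,:2])
print('nut top T z103',onz(T,un([(226,270)],5.4,(155,125)),103), 'S',onz(S,un([(272,204)],5,(155,110)),102))
print('washer T z86',onz(T,un([(229,280)],5.4,(155,125)),86))
u=un([(50,62),(718,85),(708,372),(38,347)],6,(270,200))
print('tray T',onz(T,u,14)[:,:2],onz(T,u,14).mean(0))
u=un([(154,47),(738,277),(655,520),(38,260)],5,(245,210))
print('tray S',onz(S,u,14)[:,:2],onz(S,u,14).mean(0))
# adapters top center
tt=[[(158,120),(215,133),(215,172),(150,158)],[(370,166),(433,185),(420,218),(362,198)],[(580,200),(635,186),(638,220),(582,232)]]
ss=[[(193,93),(211,79),(264,103),(250,122)],[(374,187),(388,171),(437,207),(422,226)],[(557,291),(567,264),(631,271),(623,300)]]
for a,b in zip(tt,ss):
    p=onz(T,un(a,6,(270,200)),72);q=onz(S,un(b,5,(245,210)),72)
    print('adapter T',p.mean(0)[:2],'S',q.mean(0)[:2])
    for r in (p,q):
        e=(r[1]-r[0]+r[2]-r[3])[:2]/2; f=(r[0]-r[3]+r[1]-r[2])[:2]/2
        print('  long',np.linalg.norm(e),np.degrees(np.arctan2(e[1],e[0])),'short',np.linalg.norm(f),np.degrees(np.arctan2(f[1],f[0])))
# barrel top circle z=38 in T
print(onz(T,un([(178,160),(387,203),(592,220)],6,(270,200)),38)[:,:2])
```

```text
unit top [[732.1 173. ]
 [732.7  15.2]
 [564.   11.9]
 [562.2 168.9]] c [647.7  92.3  80. ]
unit side [[731.4 167.4]
 [730.7  12. ]
 [564.8   8.8]
 [561.9 163.5]] [647.2  87.9  80. ]
drawer panel top edge T z75 [[513.5 163.5]
 [512.    9.1]]
drawer panel top edge S z75 [[512.7 163.2]
 [516.6   4.5]]
nut top T z103 [[622.9  90.6 103. ]] S [[622.7  88.8 102. ]]
washer T z86 [[622.7  92.1  86. ]]
tray T [[ 556.4  -98.7]
 [ 547.9 -375.2]
 [ 429.  -367.6]
 [ 438.9  -94.5]] [ 493.1 -234.    14. ]
tray S [[ 559.7 -101.7]
 [ 546.2 -377.1]
 [ 428.3 -372.6]
 [ 440.9  -97.5]] [ 493.8 -237.2   14. ]
adapter T [ 512.6 -152.1] S [ 513.5 -155.5]
  long 24.399753018891474 -102.42429012728574 short 15.311440790199057 -5.96088384315647
  long 10.486240164169649 -17.932180283769966 short 26.060167590135134 82.6711815122022
adapter T [ 494.8 -234.7] S [ 497.1 -238. ]
  long 24.794253101728064 -107.89611343998932 short 13.517123346403588 -18.46294058242968
  long 10.20039415339654 -16.109861731695666 short 25.273459176766067 69.43204086635959
adapter T [ 488.  -318.1] S [ 489.7 -319.3]
  long 22.626836259095434 -76.78757680032689 short 13.039487439769967 2.9385930519261234
  long 13.154045552782918 0.4216264401798342 short 25.592806016503474 104.19866465974016
[[ 512.2 -150.6]
 [ 495.  -234.5]
 [ 488.3 -317.2]]
```

Unit yaw is about 1°, the drawer is about 49 mm out, and the nut is at about (623,90). Now I'll go in front of the drawer with the gripper shut.

Emit:
{"name": "drive_tool", "arguments": {
  "plan": [
    [0,[17,-35,-5],0.105],
    [0,[17,-35,-5],0.105],
    [0,[17,-35,-5],0.105],
    [0,[17,-35,-5],0.105],
    [0,[17,-35,-5],0],
    [0,[17,-35,-5],0],
    [0,[17,-35,-5],0],
    [0,[17,-35,-5],0],
    [0,[17,-35,-5],0],
    [0,[17,-35,-5],0],
    [0,[17,-35,-5],0],
    [0,[17,-35,-5],0]
  ],
  "grip_force": 20
}}

```text
time_s: 1.15
tcp_pos: [443.9, 146.3, 239.3]
ee_rot: [[-0.063, -0.008, -0.998], [0.998, 0.009, -0.063], [0.009, -1.0, 0.007]]
wrist_force: [0.4, 0.1, -0.1]
grip_width: 0.118
```

Emit:
{"name": "drive_tool", "arguments": {
  "plan": [
    [0,[7,-15,-30],-0.045],
    [0,[7,-15,-30],0],
    [0,[7,-14,-30],0],
    [0,[7,-14,-30],0],
    [0,[4,0,-15],0],
    [0,[0,0,0],0]
  ]
}}

```text
time_s: 1.65
tcp_pos: [482.9, 71.6, 98.7]
ee_rot: [[0.007, -0.0, -1.0], [1.0, 0.004, 0.007], [0.004, -1.0, 0.0]]
wrist_force: [0.2, 1.1, 0.1]
grip_width: 0.001
```

Emit:
{"name": "drive_tool", "arguments": {
  "plan": [
    [0,[5,8,0],0.01],
    [0,[8,6,0],0.01],
    [0,[10,2,0],0],
    [0,[10,0,0],0],
    [0,[10,0,0],0],
    [0,[10,0,0],0]
  ]
}}

```text
time_s: 2.15
tcp_pos: [530.7, 92.0, 102.4]
ee_rot: [[-0.023, -0.014, -1.0], [1.0, -0.0, -0.023], [-0.0, -1.0, 0.014]]
wrist_force: [-3.4, -0.9, -2.6]
grip_width: 0.004
```

Emit:
{"name": "drive_tool", "arguments": {
  "plan": [
    [0,[6,-1,0],0],
    [0,[5,0,0],0],
    [0,[5,0,0],0],
    [0,[4,0,0],0]
  ]
}}

```text
time_s: 2.48
tcp_pos: [549.5, 93.5, 105.3]
ee_rot: [[-0.026, -0.019, -0.999], [1.0, -0.0, -0.026], [0.0, -1.0, 0.019]]
wrist_force: [-2.6, -0.9, -1.5]
grip_width: 0.006
```

Emit:
{"name": "drive_tool", "arguments": {
  "plan": [
    [0,[3,0,-1],0],
    [0,[3,0,-1],0],
    [0,[3,0,-1],0],
    [0,[3,0,0],0]
  ]
}}

```text
time_s: 2.82
tcp_pos: [550.6, 93.8, 103.6]
ee_rot: [[-0.03, -0.042, -0.999], [1.0, -0.007, -0.029], [-0.006, -0.999, 0.042]]
wrist_force: [-8.1, -0.0, 0.0]
grip_width: 0.004
```

Emit:
{"name": "drive_tool", "arguments": {
  "plan": [
    [0,[8,0,0],0],
    [0,[8,0,0],0],
    [0,[8,0,0],0]
  ]
}}

```text
time_s: 3.07
tcp_pos: [552.2, 94.1, 103.6]
ee_rot: [[-0.037, -0.089, -0.995], [0.999, -0.019, -0.035], [-0.016, -0.996, 0.09]]
wrist_force: [-17.0, -0.6, 7.4]
grip_width: 0.003
```

Hard stop at 17 N. I'll back off and rise to look at the drawer and nut.

Emit:
{"name": "drive_tool", "arguments": {
  "plan": [
    [0,[-12,0,0],0],
    [0,[-12,0,5],0],
    [0,[-5,0,25],0],
    [0,[0,0,38],0],
    [0,[5,0,38],0],
    [1,[15,0,36],0.03],
    [1,[20,0,30],0],
    [1,[20,0,20],0],
    [1,[15,0,0],0],
    [1,[0,0,0],0]
  ]
}}

```text
time_s: 3.9
tcp_pos: [603.8, 101.4, 313.7]
ee_rot: [[-0.077, -0.068, -0.995], [0.997, -0.01, -0.077], [-0.005, -0.998, 0.068]]
wrist_force: [-0.3, 0.7, -0.7]
grip_width: 0.359
```

Run:
```python
from h import *
d=snap('wrist','w1');snap('top','t1');snap('side','s1')
s=cv2.imread('pics/s1.png');t=cv2.imread('pics/t1.png')
a=cv2.resize(s[110:225,155:270],None,fx=5,fy=5,interpolation=cv2.INTER_CUBIC)
cv2.imwrite('pics/c5.png',a)
o=status.observe();print(o['tcp_pos'],o['ee_rot'],proj(d,[623,90,100]))
```

```text
[599.44765791 101.44077495 311.35020691] [[-0.07956705 -0.07617738 -0.99391453]
 [ 0.99681089 -0.01217487 -0.07886579]
 [-0.00609299 -0.99701995  0.07690316]] [[262.67800768 224.06518154]]
```

View pics/w1.png

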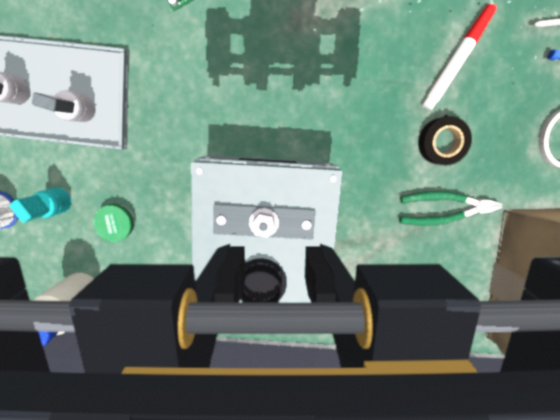

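View pics/c5.png

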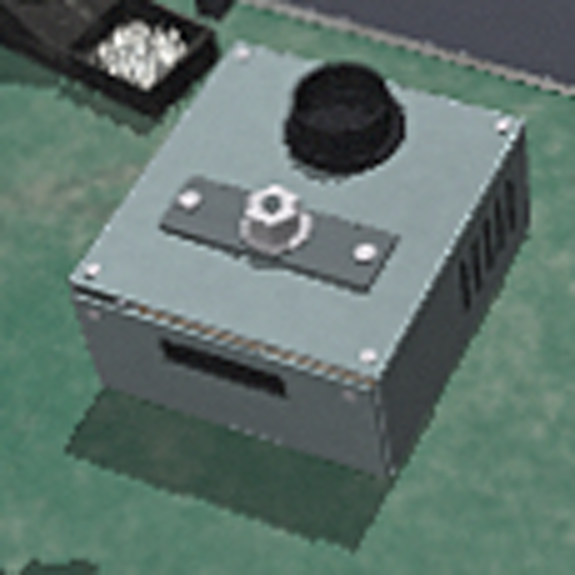

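Run:
```python
from h import *
w=cv2.imread('pics/w1.png')
a=cv2.resize(w[190:250,220:310],None,fx=8,fy=8,interpolation=cv2.INTER_CUBIC);cv2.imwrite('pics/c6.png',a)
a=cv2.resize(w[145:245,180:350],None,fx=4.6,fy=4.6,interpolation=cv2.INTER_CUBIC);cv2.imwrite('pics/c7.png',a)
s=cv2.imread('pics/s1.png')
a=cv2.resize(s[140:170,195:225],None,fx=18,fy=18,interpolation=cv2.INTER_CUBIC);cv2.imwrite('pics/c8.png',a)
```

```text
(no output)
```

View pics/c6.png

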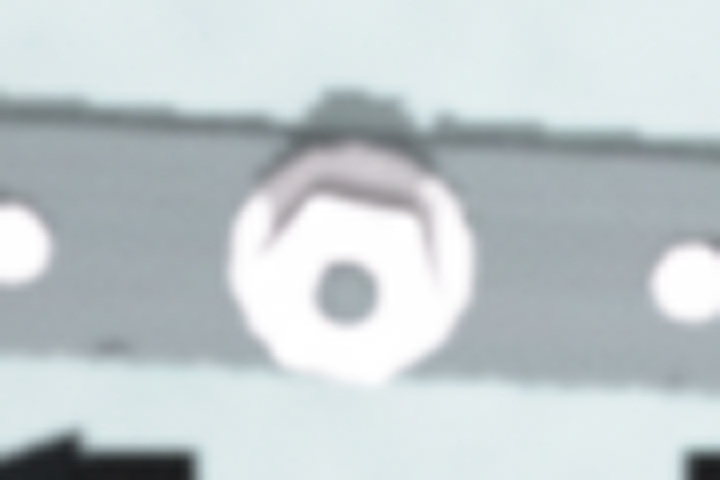

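View pics/c7.png

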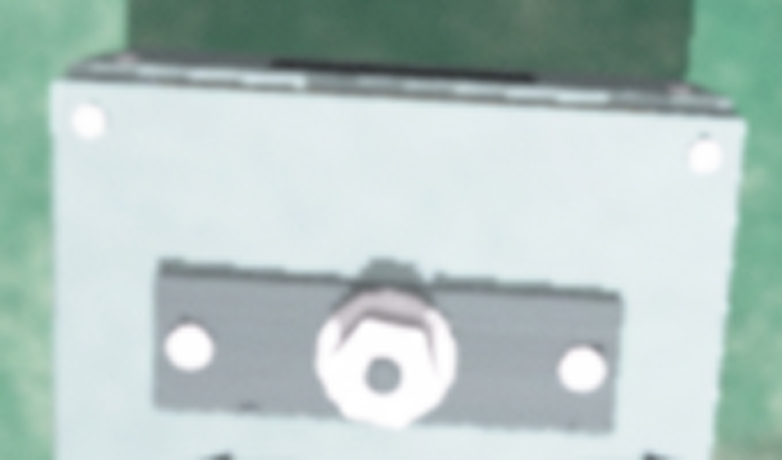

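View pics/c8.png

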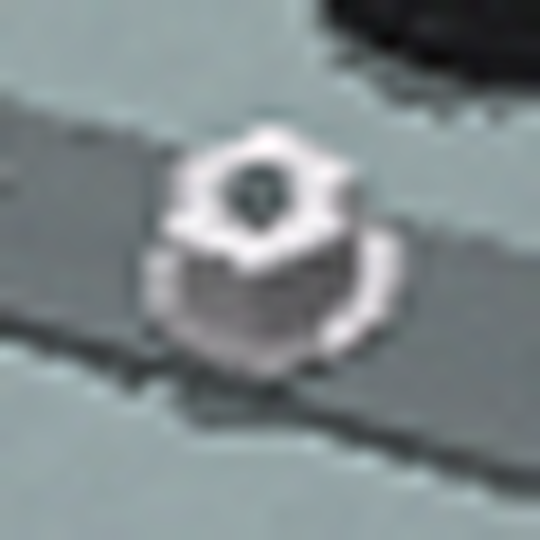

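Run:
```python
from h import *
np.set_printoptions(precision=1,suppress=True)
W=load('w1');S=load('s1')
def un(pts,f,o): return (np.array(pts,float)+.5)/f-.5+np.array(o)
p=onz(W,un([(316,190),(418,208),(440,290),(268,250)],8,(220,190)),100);print(p)
e=p[1]-p[0];print('edge len',np.linalg.norm(e),'normal ang',np.degrees(np.arctan2(e[1],e[0]))+90)
q=onz(S,un([(268,125),(355,170),(345,225),(250,270),(168,225),(185,165)],18,(195,140)),100);print(q[:,:2],q.mean(0))
c=q.mean(0);a=np.degrees(np.arctan2(*(q-c)[:,:2].T[::-1]));print('corner ang mod60',a%60,np.linalg.norm((q-c),axis=1))
print('bolt W',onz(W,un([(347,292)],8,(220,190)),103),'bolt S',onz(S,un([(262,193)],18,(195,140)),103))
ww=onz(W,un([(235,265),(474,265)],8,(220,190)),86);print('washer W',ww)
print('panel S z75',onz(S,un([(75,293),(375,388)],5,(155,110)),75)[:,:2],'housing front z80',onz(S,un([(75,283),(377,378)],5,(155,110)),80)[:,:2])
print('panel W z75',onz(W,un([(67,75),(735,110)],4.6,(180,145)),75)[:,:2],'outer', onz(W,un([(100,55),(715,93)],4.6,(180,145)),75)[:,:2],'housing',onz(W,un([(52,82),(745,121)],4.6,(180,145)),80)[:,:2])
```

```text
[[611.9  85.5 100. ]
 [613.2  98.7 100. ]
 [623.9 102.4 100. ]
 [620.3  79.9 100. ]]
edge len 13.268598297994341 normal ang 174.17149976359866
[[635.5  94.8]
 [632.7  80.6]
 [623.8  77.4]
 [612.5  85.2]
 [615.4  98.6]
 [625.3 101.5]] [624.2  89.7 100. ]
corner ang mod60 [24.3 13.2 28.2 21.1 14.7 24.5] [12.4 12.4 12.2 12.5 12.5 11.8]
bolt W [[624.2  90.5 103. ]] bolt S [[622.5  88.2 103. ]]
washer W [[626.6  74.8  86. ]
 [624.1 106.9  86. ]]
panel S z75 [[559.9 163.6]
 [562.7   9.3]] housing front z80 [[561.9 163.5]
 [564.8   8.8]]
panel W z75 [[565.8  11.3]
 [561.9 167.3]] outer [[560.6  18.9]
 [558.4 162.2]] housing [[567.2   9.2]
 [563.9 168.9]]
```

Run:
```python
from h import *
print(status.observe()['joints'].round(2))
```

```text
[ 0.02  0.71 -0.48  1.54  0.34  1.05  1.1 ]
```

Emit:
{"name": "drive_tool", "arguments": {
  "plan": [
    [0,[0,-10,0],-0.12],
    [0,[0,-10,0],-0.12],
    [0,[0,-10,0],-0.12],
    [0,[0,-10,0],-0.12],
    [0,[0,-10,0],-0.12],
    [0,[0,-10,0],-0.12],
    [0,[0,-10,0],-0.12],
    [0,[0,-10,0],-0.12],
    [0,[0,-10,0],-0.12],
    [0,[0,-10,0],-0.12],
    [0,[0,-10,0],-0.12],
    [0,[0,-10,0],-0.12]
  ]
}}

```text
time_s: 5.05
tcp_pos: [579.3, -16.9, 298.5]
ee_rot: [[0.987, -0.044, -0.157], [0.161, 0.095, 0.982], [-0.029, -0.994, 0.101]]
wrist_force: [-0.3, -0.5, 0.3]
grip_width: 0.004
```

Emit:
{"name": "drive_tool", "arguments": {
  "plan": [
    [0,[2,-6,-35],-0.08],
    [0,[2,-6,-38],-0.05],
    [0,[0,-3,-38],-0.02],
    [0,[0,-3,-38],0],
    [0,[0,0,-30],0],
    [0,[0,0,-15],0],
    [0,[0,0,0],0]
  ]
}}

```text
time_s: 5.63
tcp_pos: [572.4, -37.2, 95.0]
ee_rot: [[0.999, -0.037, 0.009], [-0.005, 0.098, 0.995], [-0.038, -0.995, 0.097]]
wrist_force: [0.4, -0.5, -0.0]
grip_width: 0.004
```

Emit:
{"name": "drive_tool", "arguments": {
  "plan": [
    [0,[18,4,4],0],
    [0,[18,6,4],0],
    [0,[5,8,0],0],
    [0,[0,8,0],0],
    [0,[0,8,0],0],
    [0,[0,8,0],0],
    [0,[0,8,0],0]
  ]
}}

```text
time_s: 6.22
tcp_pos: [607.2, -5.1, 102.8]
ee_rot: [[0.999, -0.045, 0.019], [-0.016, 0.069, 0.997], [-0.046, -0.997, 0.068]]
wrist_force: [1.8, -14.1, -2.7]
grip_width: 0.005
```

Correcting the tilt works: 0.098 has come down to 0.069. I'll continue gently.

Emit:
{"name": "drive_tool", "arguments": {
  "plan": [
    [0,[0,8,0],0],
    [0,[0,8,0],0],
    [0,[0,8,0],0],
    [0,[0,8,0],0],
    [0,[0,8,0],0]
  ]
}}

```text
time_s: 6.63
tcp_pos: [606.4, -2.4, 103.7]
ee_rot: [[0.999, -0.035, 0.041], [-0.04, 0.015, 0.999], [-0.035, -0.999, 0.014]]
wrist_force: [2.0, -13.5, -4.7]
grip_width: 0.004
```

Emit:
{"name": "drive_tool", "arguments": {
  "plan": [
    [0,[0,-12,0],0],
    [0,[0,-15,15],0],
    [0.5,[-10,-15,25],0],
    [0.5,[-16,-22,25],-0.05],
    [0.5,[-20,-25,15],-0.05],
    [0.5,[-20,-25,0],0],
    [0.5,[-17,-23,0],0],
    [0.5,[-8,-15,0],0],
    [0.5,[0,0,0],0]
  ]
}}

```text
time_s: 7.38
tcp_pos: [501.0, -155.6, 189.8]
ee_rot: [[0.989, -0.038, 0.14], [-0.139, 0.02, 0.99], [-0.041, -0.999, 0.014]]
wrist_force: [-0.3, -0.6, 0.8]
grip_width: 0.494
```

Run:
```python
from h import *
d=snap('wrist','w2');o=status.observe();print(o['tcp_pos'],o['ee_rot'],proj(d,[[513,-153,72]]))
```

```text
[ 501.89284747 -153.76097903  189.6912107 ] [[ 0.98966418 -0.0380803   0.13825593]
 [-0.13752761  0.02113645  0.99027239]
 [-0.04063211 -0.99905112  0.01568089]] [[296.64705894 224.2537633 ]]
```

View pics/w2.png

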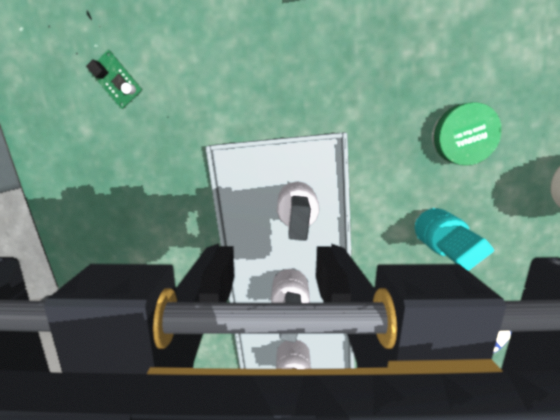

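Run:
```python
from h import *
w=cv2.imread('pics/w2.png')
cv2.imwrite('pics/c9.png',cv2.resize(w[175:250,260:340],None,fx=8,fy=8,interpolation=cv2.INTER_CUBIC))
```

```text
(no output)
```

View pics/c9.png

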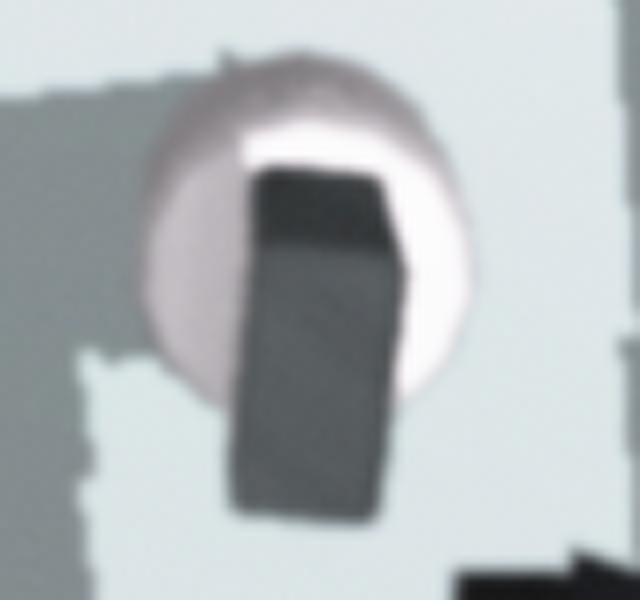

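```bash
cat >> h.py <<'E'
def un(pts,f,o): return (np.array(pts,float)+.5)/f-.5+np.array(o)
def adapter(d,pts,f,o,z=72):
    # corners in the order: TL,TR,BR,BL, long axis TL->BL
    p=onz(d,un(pts,f,o),z);e=(p[0]-p[3]+p[1]-p[2])[:2]/2;s=(p[1]-p[0]+p[2]-p[3])[:2]/2
    print('centre',p.mean(0).round(1),'len',np.linalg.norm(e).round(1),'thick',np.linalg.norm(s).round(1),'long ang-90',np.degrees(np.arctan2(e[1],e[0]))-90,'short',np.degrees(np.arctan2(s[1],s[0])))
E
python3 - <<'E'
from h import *
adapter(load('w2'),[(257,246),(405,252),(378,522),(232,516)],8,(260,175))
E
```

```text
centre [ 515.  -152.2   72. ] len 25.0 thick 12.8 long ang-90 -11.964315277595091 short -9.710007109667925
```

Emit:
{"name": "drive_tool", "arguments": {
  "plan": [
    [0.5,[7,0,-10],-0.05],
    [0.5,[7,0,-20],0],
    [0.5,[0,0,-25],0],
    [0.5,[0,0,-15],0],
    [0.5,[0,0,0],0]
  ]
}}

```text
time_s: 7.85
tcp_pos: [520.0, -144.2, 119.4]
ee_rot: [[0.983, -0.029, 0.182], [-0.181, 0.03, 0.983], [-0.034, -0.999, 0.024]]
wrist_force: [0.1, 0.6, -0.2]
grip_width: 0.497
```

Emit:
{"name": "drive_tool", "arguments": {
  "plan": [
    [0.5,[-4,-8,0],0],
    [0.5,[0,0,0],0],
    [0.5,[0,-2,-6],0],
    [0.5,[0,0,0],0]
  ]
}}

```text
time_s: 8.18
tcp_pos: [517.2, -150.7, 114.6]
ee_rot: [[0.984, -0.028, 0.176], [-0.175, 0.033, 0.984], [-0.033, -0.999, 0.027]]
wrist_force: [0.1, -0.2, 0.1]
grip_width: 0.498
```

Emit:
{"name": "drive_tool", "arguments": {
  "plan": [
    [0.5,[-2,-4,-8],0],
    [0.5,[0,0,0],0],
    [0.5,[0,0,0],0]
  ]
}}

```text
time_s: 8.43
tcp_pos: [515.9, -155.4, 107.3]
ee_rot: [[0.984, -0.025, 0.177], [-0.176, 0.032, 0.984], [-0.03, -0.999, 0.027]]
wrist_force: [-0.3, 0.3, 0.1]
grip_width: 0.498
```

Emit:
{"name": "drive_tool", "arguments": {
  "plan": [
    [0,[0,0,-1],0],
    [0,[0,0,0],0],
    [0,[0,0,0],0],
    [0,[0,0,0],0],
    [0,[0,0,0],0],
    [0,[0,0,0],0]
  ],
  "grip_force": 25
}}

```text
time_s: 8.93
tcp_pos: [516.1, -155.9, 106.7]
ee_rot: [[0.984, -0.024, 0.177], [-0.176, 0.032, 0.984], [-0.029, -0.999, 0.027]]
wrist_force: [0.5, 0.0, -1.0]
grip_width: 0.158
```

Emit:
{"name": "drive_tool", "arguments": {
  "plan": [
    [0,[0,0,10],0],
    [0,[0,0,25],0],
    [0,[0,0,30],0],
    [0,[0,0,30],0],
    [0,[0,0,15],0],
    [0,[0,0,0],0]
  ]
}}

```text
time_s: 9.43
tcp_pos: [513.8, -154.8, 222.1]
ee_rot: [[0.984, -0.029, 0.177], [-0.176, 0.033, 0.984], [-0.034, -0.999, 0.028]]
wrist_force: [0.2, -0.1, -1.5]
grip_width: 0.157
```

Run:
```python
from h import *
o=status.observe();print(o['tcp_pos'],o['ee_rot'],o['grip_width'])
d=snap('side','s2');print(proj(d,o['tcp_pos']-[0,0,100]))
snap('wrist','w3')
```

```text
[ 513.80137233 -154.75112847  222.07124956] [[ 0.98383571 -0.02884602  0.17673486]
 [-0.17576285  0.03334699  0.98386757]
 [-0.03427424 -0.99902747  0.0277379 ]] 0.1565263457641217
[[290.72244585 216.00691582]]
```

View pics/s2.png

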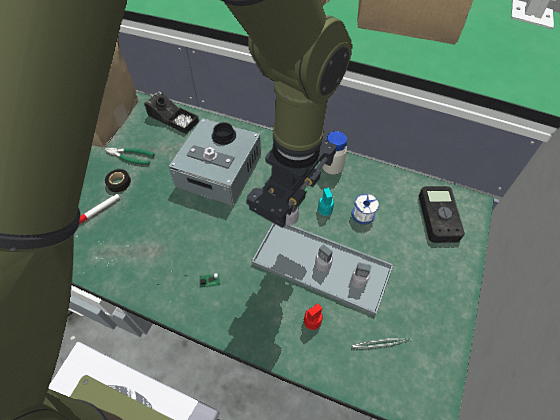

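View pics/w3.png

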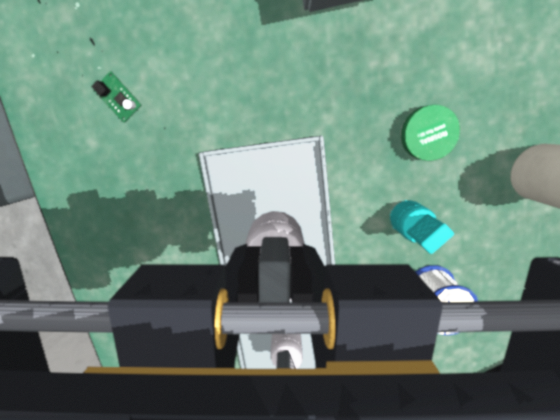

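Run:
```python
from h import *
w=cv2.imread('pics/w3.png')
cv2.imwrite('pics/c10.png',cv2.resize(w[200:260,235:315],None,fx=8,fy=8,interpolation=cv2.INTER_CUBIC))
```

```text
(no output)
```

View pics/c10.png

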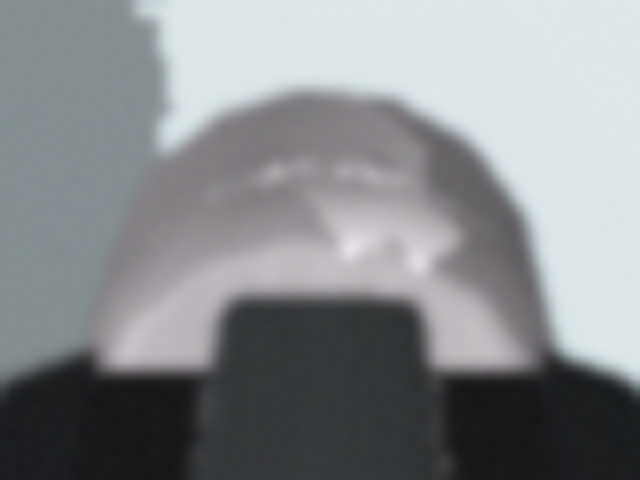

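```bash
cat >> h.py <<'E'
from scipy.optimize import least_squares
def mouth(d,pts,f,o,z,tcp):
    p=onz(d,un(pts,f,o),z)[:,:2]
    r=least_squares(lambda c:np.hypot(*(p-c).T)-18,p.mean(0)-[0,15])
    print('mouth centre',r.x.round(1),'rel tcp',(r.x-tcp[:2]).round(1),'res',r.fun.round(2)); return r.x
E
python3 - <<'E'
from h import *
o=status.observe()
mouth(load('w3'),[(160,160),(225,112),(310,90),(400,103),(480,158),(520,213)],8,(235,200),119.4,o['tcp_pos'])
E
```

```text
mouth centre [ 511.4 -152.4] rel tcp [-1.5  2. ] res [-0.18 -0.03  0.12  0.19 -0.13 -0.12]
```

Emit:
{"name": "drive_tool", "arguments": {
  "plan": [
    [0,[5,12,4],0.02],
    [0,[11,24,4],0.02],
    [0,[13,28,0],0],
    [0,[13,28,0],0],
    [0,[13,28,0],0],
    [0,[13,28,0],0],
    [0,[13,28,0],0],
    [0,[13,28,0],0],
    [0,[11,24,0],0],
    [0,[5,12,0],0],
    [0,[0,0,0],0]
  ]
}}

```text
time_s: 10.45
tcp_pos: [617.0, 108.1, 212.8]
ee_rot: [[0.99, -0.065, 0.126], [-0.124, 0.037, 0.992], [-0.069, -0.997, 0.028]]
wrist_force: [0.2, 0.4, 0.0]
grip_width: 0.159
```

Emit:
{"name": "drive_tool", "arguments": {
  "plan": [
    [0,[3,-5,3],0],
    [0,[3,-5,3],0],
    [0,[3,-5,2],0],
    [0,[2,-4,0],0],
    [0,[0,0,0],0],
    [0,[0,0,0],0]
  ]
}}

```text
time_s: 10.95
tcp_pos: [626.1, 77.8, 219.7]
ee_rot: [[0.988, -0.072, 0.134], [-0.132, 0.029, 0.991], [-0.075, -0.997, 0.02]]
wrist_force: [-1.6, 0.3, -0.9]
grip_width: 0.155
```

Run:
```python
from h import *
snap('wrist','w4');snap('side','s4')
o=status.observe();print(o['tcp_pos'],o['ee_rot'])
w=cv2.imread('pics/w4.png')
cv2.imwrite('pics/c11.png',cv2.resize(w[190:260,215:315],None,fx=7,fy=7,interpolation=cv2.INTER_CUBIC))
w=cv2.imread('pics/s4.png')
cv2.imwrite('pics/c12.png',cv2.resize(w[90:190,160:270],None,fx=6,fy=6,interpolation=cv2.INTER_CUBIC))
```

```text
[626.02294107  78.28534728 219.61675834] [[ 0.98844887 -0.07159703  0.13357657]
 [-0.13177504  0.02934229  0.99084528]
 [-0.07486102 -0.99700195  0.01956865]]
```

View pics/c11.png

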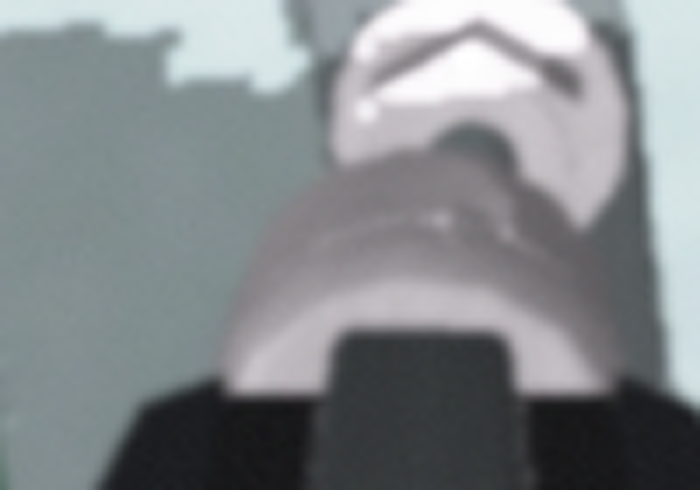

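View pics/c12.png

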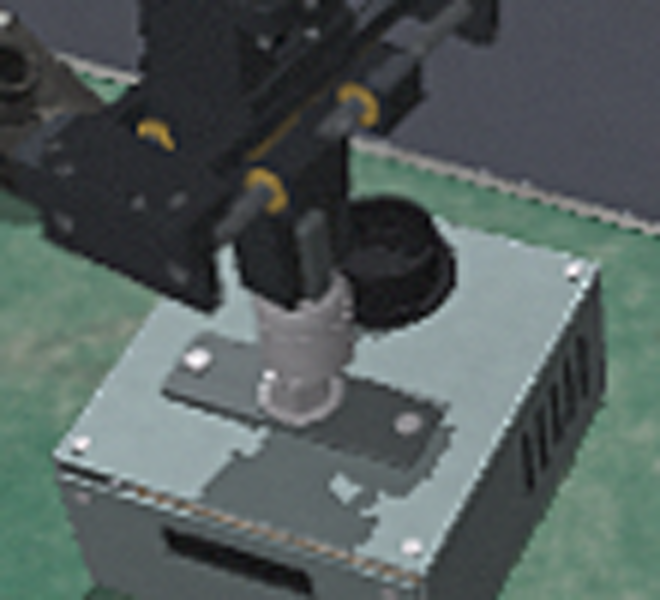

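Run:
```python
from h import *
d=load('w4');o=status.observe()
mouth(d,[(265,225),(330,175),(430,152),(520,182),(575,232)],7,(215,190),117,o['tcp_pos'])
print('bolt',onz(d,un([(478,148)],7,(215,190)),103),onz(d,un([(365,52),(478,22),(582,92)],7,(215,190)),100))
p=onz(d,un([(365,90),(478,25),(582,92)],7,(215,190)),100);e=p[1]-p[0];f=p[2]-p[1];print(np.linalg.norm(e),np.linalg.norm(f),np.degrees(np.arctan2(e[1],e[0])),np.degrees(np.arctan2(f[1],f[0])))
print(np.degrees(np.arctan2(*(p-[623.8,90,100])[:,:2].T[::-1])))
```

```text
mouth centre [619.3  79. ] rel tcp [-6.7  0.7] res [ 0.05 -0.18  0.18 -0.   -0.07]
bolt [[625.89854872  92.84876219 103.        ]] [[615.74172957 103.09302111 100.        ]
 [627.26853748 104.80865744 100.        ]
 [636.60461917  96.58011483 100.        ]]
13.13707108978852 12.277575735834859 23.650851941731965 -40.22445317528696
[132.96018939  76.69734378  27.1979981 ]
```

Emit:
{"name": "drive_tool", "arguments": {
  "plan": [
    [0,[2,4,0],0],
    [0,[2,4,0],0],
    [0,[1,3,0],0],
    [0,[0,0,0],0],
    [0,[0,0,0],0]
  ]
}}

```text
time_s: 11.47
tcp_pos: [631.1, 91.9, 219.7]
ee_rot: [[0.989, -0.072, 0.132], [-0.13, 0.031, 0.991], [-0.075, -0.997, 0.021]]
wrist_force: [0.0, -0.3, -1.2]
grip_width: 0.159
```

Run:
```python
from h import *
snap('wrist','w5')
o=status.observe();print(o['tcp_pos'],o['ee_rot'])
w=cv2.imread('pics/w5.png')
cv2.imwrite('pics/c13.png',cv2.resize(w[190:260,215:315],None,fx=7,fy=7,interpolation=cv2.INTER_CUBIC))
```

```text
[631.06012365  92.11994543 219.65859993] [[ 0.98862513 -0.07211471  0.13198416]
 [-0.1300261   0.03122415  0.9910188 ]
 [-0.07558813 -0.99690748  0.02149218]]
```

View pics/c13.png

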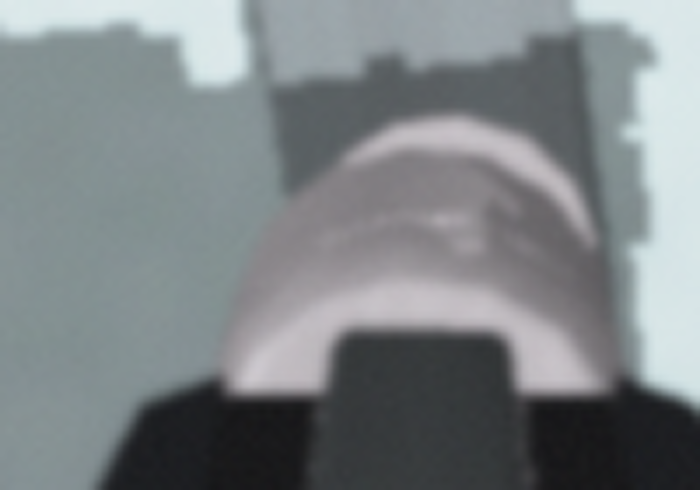

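Run:
```python
from h import *
d=load('w5');o=status.observe()
m=mouth(d,[(265,225),(330,175),(430,152),(520,182),(575,232)],7,(215,190),117,o['tcp_pos'])
p=onz(d,un([(347,160),(390,130),(450,117),(520,135),(575,185),(597,240)],7,(215,190)),86)[:,:2]
r=least_squares(lambda c:np.hypot(*(p-c).T)-16,p.mean(0));print(r.x,r.fun, m-r.x)
```

```text
mouth centre [624.3  93.2] rel tcp [-6.7  1.1] res [ 0.05 -0.18  0.17 -0.   -0.07]
[624.98362811  90.13774825] [-0.15366697 -0.00027731  0.13037224  0.0369186  -0.08149446 -0.05786384] [-0.64732906  3.08956254]
```

Emit:
{"name": "drive_tool", "arguments": {
  "plan": [
    [0,[1,-3,-2],0],
    [0,[0,0,-4],0],
    [0,[0,0,-4],0],
    [0,[0,0,-3],0],
    [0,[0,0,0],0]
  ]
}}

```text
time_s: 11.93
tcp_pos: [631.8, 88.7, 205.1]
ee_rot: [[0.989, -0.073, 0.132], [-0.13, 0.031, 0.991], [-0.076, -0.997, 0.021]]
wrist_force: [0.0, 0.8, -1.7]
grip_width: 0.156
```

Emit:
{"name": "drive_tool", "arguments": {
  "plan": [
    [0,[0,0,-2],0],
    [0,[0,0,-2],0],
    [0,[0,0,-2],0],
    [0,[0,0,-2],0],
    [0,[0,0,0],0]
  ]
}}

```text
time_s: 12.35
tcp_pos: [632.2, 88.4, 202.9]
ee_rot: [[0.989, -0.071, 0.133], [-0.131, 0.032, 0.991], [-0.075, -0.997, 0.022]]
wrist_force: [-0.4, -0.1, -1.5]
grip_width: 0.158
```

Emit:
{"name": "drive_tool", "arguments": {
  "plan": [
    [0,[0,0,-4],0],
    [0,[0,0,-5],0],
    [0,[0,0,-5],0]
  ]
}}

```text
time_s: 12.6
tcp_pos: [634.8, 89.3, 200.5]
ee_rot: [[0.989, -0.063, 0.134], [-0.132, 0.036, 0.991], [-0.067, -0.997, 0.027]]
wrist_force: [-7.5, -0.3, 30.9]
grip_width: 0.159
```

Emit:
{"name": "drive_tool", "arguments": {
  "plan": [
    [0,[-2,0,3],0],
    [0,[0,0,0],0]
  ]
}}

```text
time_s: 12.77
tcp_pos: [633.4, 89.5, 205.9]
ee_rot: [[0.989, -0.059, 0.134], [-0.132, 0.037, 0.991], [-0.064, -0.998, 0.029]]
wrist_force: [-0.5, -1.3, -1.6]
grip_width: 0.155
```

Run:
```python
from h import *
snap('wrist','w6');snap('side','s6');snap('top','t6')
o=status.observe();print(o['tcp_pos'],o['ee_rot'],o['wrist_force'])
w=cv2.imread('pics/w6.png')
a=cv2.resize(w[190:260,215:315],None,fx=7,fy=7,interpolation=cv2.INTER_CUBIC)
w=cv2.imread('pics/s6.png')
cv2.imwrite('pics/c15.png',cv2.resize(w[110:170,185:255],None,fx=9,fy=9,interpolation=cv2.INTER_CUBIC))
cv2.imwrite('pics/c14.png',a)
```

```text
[632.83924425  89.30204727 204.00654867] [[ 0.98906913 -0.06229592  0.13364686]
 [-0.13157736  0.03623479  0.99064345]
 [-0.06655571 -0.99739975  0.02764198]] [-0.3059391  -1.02658515 -1.62331146]
```

View pics/c14.png

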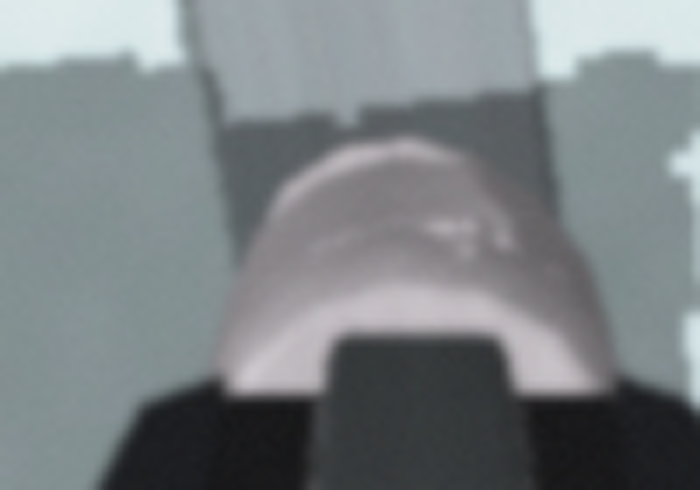

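View pics/c15.png

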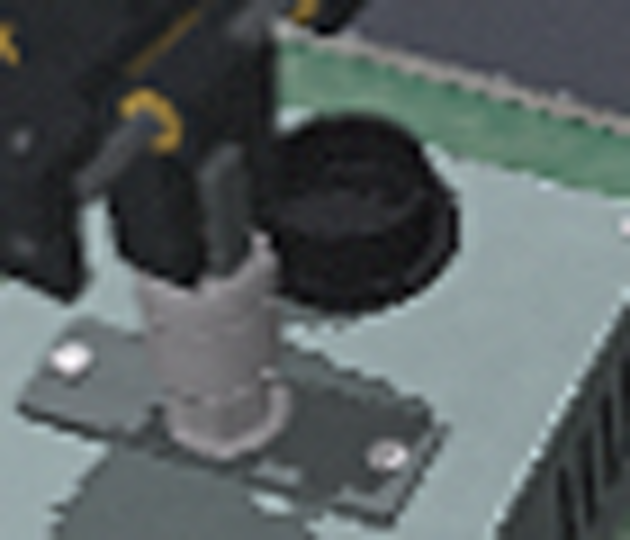

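Run:
```python
from h import *
d=load('w6');o=status.observe()
m=mouth(d,[(265,225),(330,172),(380,156),(520,187),(575,240)],7,(215,190),102,o['tcp_pos'])
p=onz(d,un([(277,195),(320,160),(365,145),(405,140),(450,150)],7,(215,190)),86)[:,:2]
r=least_squares(lambda c:np.hypot(*(p-c).T)-16,p.mean(0));print(r.x,r.fun, m-r.x)
```

```text
mouth centre [627.4  91. ] rel tcp [-5.4  1.7] res [-0.14  0.04  0.12 -0.06 -0.04]
[624.61320318  90.28990833] [ 0.02121752  0.00938447 -0.11283114  0.11038932 -0.02285891] [2.80849162 0.71098638]
```

Emit:
{"name": "drive_tool", "arguments": {
  "plan": [
    [0,[-2,-1,1],0],
    [0,[-1,0,0],0],
    [0,[0,0,0],0]
  ]
}}

```text
time_s: 13.17
tcp_pos: [628.8, 88.0, 202.4]
ee_rot: [[0.989, -0.066, 0.134], [-0.132, 0.035, 0.991], [-0.07, -0.997, 0.026]]
wrist_force: [0.1, -0.2, -1.2]
grip_width: 0.155
```

Run:
```python
from h import *
snap('wrist','w7')
o=status.observe();print(o['tcp_pos'],o['ee_rot'],o['wrist_force'])
w=cv2.imread('pics/w7.png')
a=cv2.resize(w[190:260,215:315],None,fx=7,fy=7,interpolation=cv2.INTER_CUBIC)
cv2.imwrite('pics/c16.png',a)
```

```text
[628.88120653  88.00616277 202.41683827] [[ 0.9888201  -0.06583622  0.13379237]
 [-0.13168355  0.0354105   0.99065914]
 [-0.06995891 -0.99720193  0.02634507]] [ 0.0574219   0.11842522 -0.80378701]
```

View pics/c16.png

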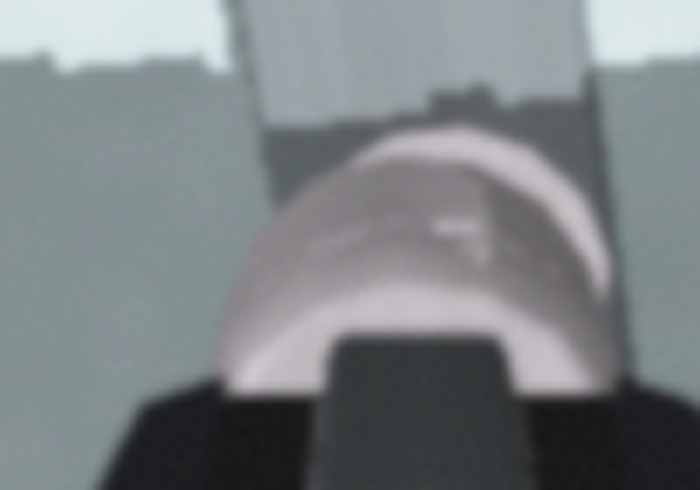

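```bash
cat >> h.py <<'E'
def rel(tag,mp,wp,mz,f=7,o=(215,190)):
    d=load(tag);ob=status.observe()
    m=mouth(d,mp,f,o,mz,ob['tcp_pos']);p=onz(d,un(wp,f,o),86)[:,:2]
    r=least_squares(lambda c:np.hypot(*(p-c).T)-16,p.mean(0));print('washer',r.x.round(1),r.fun.round(2),'MOVE',(r.x-m).round(1))
E
python3 - <<'E'
from h import *
rel('w7',[(265,225),(330,172),(400,154),(520,187),(575,240)],[(357,162),(400,138),(460,127),(540,160),(590,220),(608,285)],101)
E
```

```text
mouth centre [622.3  90. ] rel tcp [-6.5  2. ] res [-0.19  0.06  0.16 -0.04 -0.11]
washer [624.6  90. ] [-0.4  -0.04  0.48 -0.   -0.26 -0.04] MOVE [ 2.2 -0. ]
```

Emit:
{"name": "drive_tool", "arguments": {
  "plan": [
    [0,[1,0,-1],0],
    [0,[1,0,-2],0],
    [0,[0,0,-3],0],
    [0,[0,0,-3],0]
  ]
}}

```text
time_s: 13.55
tcp_pos: [629.7, 88.1, 201.6]
ee_rot: [[0.989, -0.069, 0.134], [-0.132, 0.037, 0.991], [-0.074, -0.997, 0.027]]
wrist_force: [-5.8, -1.1, 21.4]
grip_width: 0.155
```

Emit:
{"name": "drive_tool", "arguments": {
  "plan": [
    [0,[2,0,-2],0],
    [0,[2,0,-2],0],
    [0,[1,0,-2],0],
    [0,[0,0,-2],0]
  ]
}}

```text
time_s: 13.88
tcp_pos: [630.5, 87.9, 201.7]
ee_rot: [[0.988, -0.079, 0.135], [-0.132, 0.038, 0.991], [-0.083, -0.996, 0.027]]
wrist_force: [-2.2, -1.2, 12.2]
grip_width: 0.157
```

Emit:
{"name": "drive_tool", "arguments": {
  "plan": [
    [0,[-3,0,-4],0],
    [0,[-3,0,-4],0],
    [0,[-3,0,-4],0]
  ]
}}

```text
time_s: 14.13
tcp_pos: [628.0, 87.7, 201.4]
ee_rot: [[0.989, -0.06, 0.136], [-0.134, 0.041, 0.99], [-0.065, -0.997, 0.032]]
wrist_force: [-1.8, -1.1, 20.8]
grip_width: 0.158
```

Emit:
{"name": "drive_tool", "arguments": {
  "plan": [
    [0,[-3,0,-4],0],
    [0,[-4,0,-4],0],
    [0,[-4,0,-4],0],
    [0,[-3,0,-3],0]
  ]
}}

```text
time_s: 14.47
tcp_pos: [624.7, 87.3, 201.5]
ee_rot: [[0.99, -0.028, 0.137], [-0.136, 0.045, 0.99], [-0.034, -0.999, 0.04]]
wrist_force: [-0.7, -0.8, 9.4]
grip_width: 0.162
```

Emit:
{"name": "drive_tool", "arguments": {
  "plan": [
    [0,[0,0,3],0],
    [0,[0,0,0],0],
    [0,[0,0,0],0]
  ]
}}

```text
time_s: 14.72
tcp_pos: [625.7, 87.1, 206.2]
ee_rot: [[0.99, -0.025, 0.138], [-0.136, 0.045, 0.99], [-0.031, -0.999, 0.041]]
wrist_force: [-0.3, 0.1, -0.7]
grip_width: 0.155
```

Run:
```python
from h import *
snap('wrist','w8')
o=status.observe();print(o['tcp_pos'],o['ee_rot'],o['wrist_force'])
w=cv2.imread('pics/w8.png')
a=cv2.resize(w[190:260,215:315],None,fx=7,fy=7,interpolation=cv2.INTER_CUBIC)
cv2.imwrite('pics/c17.png',a)
```

```text
[625.67716376  87.18094546 206.04641758] [[ 0.99018583 -0.02480041  0.13753892]
 [-0.13633844  0.04492174  0.9896433 ]
 [-0.03072204 -0.99868262  0.04109962]] [-0.24981275 -0.57561562 -1.71412476]
```

View pics/c17.png

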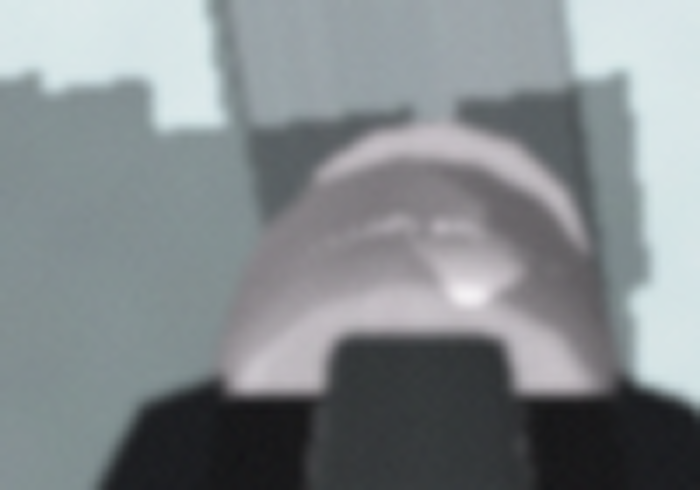

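Run:
```python
from h import *
rel('w8',[(265,228),(320,182),(420,156),(520,187),(580,247)],[(322,172),(370,138),(430,124),(510,145),(560,195),(585,245)],103.5)
```

```text
mouth centre [623.4  89.6] rel tcp [-2.3  2.4] res [-0.06 -0.05  0.14 -0.01 -0.09]
washer [624.4  90. ] [-0.27 -0.    0.23  0.15 -0.28 -0.03] MOVE [1.  0.4]
```

Emit:
{"name": "drive_tool", "arguments": {
  "plan": [
    [0,[1,0.5,0],0],
    [0,[0,0,-2],0],
    [0,[0,0,-3],0],
    [0,[0,0,-3],0],
    [0,[0,0,-4],0]
  ]
}}

```text
time_s: 15.18
tcp_pos: [627.1, 87.8, 201.0]
ee_rot: [[0.99, -0.025, 0.138], [-0.137, 0.046, 0.99], [-0.031, -0.999, 0.042]]
wrist_force: [-10.2, -1.8, 37.3]
grip_width: 0.156
```

Emit:
{"name": "drive_tool", "arguments": {
  "plan": [
    [0,[0,0,1],0],
    [0,[-1,0,-2],0.06],
    [0,[0,0,-2],0.06],
    [0,[0,1,-2],-0.06],
    [0,[0,0,-2],-0.06],
    [0,[0,-2,-2],-0.06],
    [0,[0,0,-2],-0.06],
    [0,[0,0,-2],0.06],
    [0,[0,0,-2],0.06]
  ]
}}

```text
time_s: 15.93
tcp_pos: [627.8, 87.7, 201.2]
ee_rot: [[0.99, -0.017, 0.141], [-0.14, 0.051, 0.989], [-0.024, -0.999, 0.048]]
wrist_force: [-3.5, -0.6, 14.9]
grip_width: 0.159
```

Socket 1 is blocked at the nut's top face (mouth at about z 100) with 37 N, even though it was centred and turned correctly. It does not fit, so I'll put it back.

Emit:
{"name": "drive_tool", "arguments": {
  "plan": [
    [0,[0,0,10],0],
    [0,[0,0,20],0],
    [0,[-6,-14,8],0],
    [0,[-11,-24,0],0],
    [0,[-12,-26,0],0],
    [0,[-12,-26,0],0],
    [0,[-12,-26,0],0],
    [0,[-12,-26,0],0],
    [0,[-12,-26,0],0],
    [0,[-12,-26,0],0],
    [0,[-11,-24,0],0],
    [0,[-6,-14,0],0]
  ]
}}

```text
time_s: 16.93
tcp_pos: [509.8, -156.1, 238.6]
ee_rot: [[0.99, -0.022, 0.142], [-0.14, 0.05, 0.989], [-0.028, -0.998, 0.047]]
wrist_force: [-0.9, -0.5, -0.3]
grip_width: 0.156
```

Emit:
{"name": "drive_tool", "arguments": {
  "plan": [
    [0,[0,0,0],0]
  ]
}}

```text
time_s: 17.02
tcp_pos: [506.7, -161.2, 238.4]
ee_rot: [[0.988, -0.024, 0.15], [-0.148, 0.048, 0.988], [-0.031, -0.999, 0.044]]
wrist_force: [-0.2, -0.3, -0.9]
grip_width: 0.154
```

Emit:
{"name": "drive_tool", "arguments": {
  "plan": [
    [0,[4,2,-20],0],
    [0,[4,1,-30],0],
    [0,[0,0,-30],0],
    [0,[0,0,-22],0],
    [0,[0,0,-12],0],
    [0,[0,0,0],0]
  ]
}}

```text
time_s: 17.52
tcp_pos: [514.9, -158.7, 121.0]
ee_rot: [[0.988, -0.018, 0.156], [-0.155, 0.047, 0.987], [-0.025, -0.999, 0.044]]
wrist_force: [-0.5, 0.2, -0.9]
grip_width: 0.157
```

Emit:
{"name": "drive_tool", "arguments": {
  "plan": [
    [0,[1,3,-7],0],
    [0,[0,0,-4],0],
    [0,[0,0,-3],0],
    [0,[0,0,-3],0],
    [0,[0,0,-2],0]
  ]
}}

```text
time_s: 17.93
tcp_pos: [516.4, -153.8, 105.5]
ee_rot: [[0.988, -0.016, 0.155], [-0.154, 0.047, 0.987], [-0.023, -0.999, 0.044]]
wrist_force: [-3.7, 1.5, 17.9]
grip_width: 0.158
```

Emit:
{"name": "drive_tool", "arguments": {
  "plan": [
    [0,[0,0,1],0],
    [0.35,[0,0,0],0],
    [0.5,[0,0,0],0],
    [0.5,[0,0,0],0],
    [0.5,[0,0,0],0],
    [0.5,[0,0,10],0],
    [0.5,[0,0,25],0],
    [0.5,[0,0,25],0],
    [0.5,[0,0,20],0],
    [0.5,[0,0,0],0]
  ]
}}

```text
time_s: 18.77
tcp_pos: [517.5, -153.8, 193.4]
ee_rot: [[0.988, -0.013, 0.155], [-0.154, 0.047, 0.987], [-0.02, -0.999, 0.044]]
wrist_force: [-0.2, 0.6, -0.3]
grip_width: 0.498
```

Run:
```python
from h import *
snap('wrist','w9')
o=status.observe();print(o['tcp_pos'],o['ee_rot'],o['wrist_force'])
```

```text
[ 517.07776935 -153.6623326   192.14275764] [[ 0.98783395 -0.01408385  0.15487329]
 [-0.15406242  0.04704773  0.98694036]
 [-0.02118635 -0.99879335  0.04430555]] [ 0.61672378 -0.14556345  0.03166618]
```

View pics/w9.png

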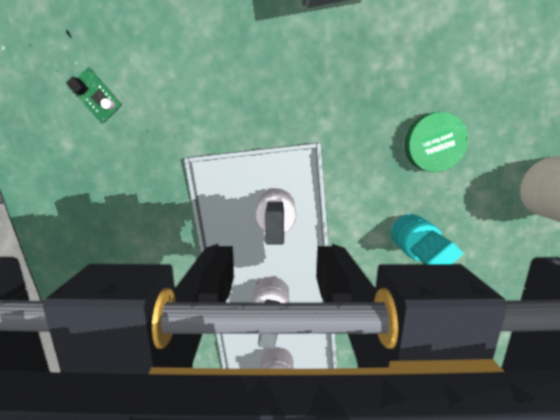

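Emit:
{"name": "drive_tool", "arguments": {
  "plan": [
    [0.5,[-4,-12,0],-0.04],
    [0.5,[-5,-20,0],-0.04],
    [0.5,[-5,-22,0],-0.04],
    [0.5,[-4,-20,0],-0.04],
    [0.5,[-2,-8,0],0],
    [0.5,[0,0,0],0],
    [0.5,[0,0,0],0]
  ]
}}

```text
time_s: 19.4
tcp_pos: [491.4, -240.5, 187.4]
ee_rot: [[0.946, -0.014, 0.325], [-0.324, 0.052, 0.945], [-0.03, -0.999, 0.044]]
wrist_force: [-0.5, -0.0, 0.3]
grip_width: 0.498
```

Run:
```python
from h import *
d=snap('wrist','w10')
o=status.observe();print(o['tcp_pos'],o['ee_rot'])
print(proj(d,[496,-236.5,72]))
w=cv2.imread('pics/w10.png')
cv2.imwrite('pics/c18.png',cv2.resize(w[175:250,250:330],None,fx=8,fy=8,interpolation=cv2.INTER_CUBIC))
```

```text
[ 491.40099994 -240.27411526  187.33301695] [[ 0.94588403 -0.01447366  0.3241819 ]
 [-0.32307635  0.05163093  0.94496345]
 [-0.0304149  -0.99856135  0.04416078]]
[[282.8417235  228.59901126]]
```

View pics/c18.png

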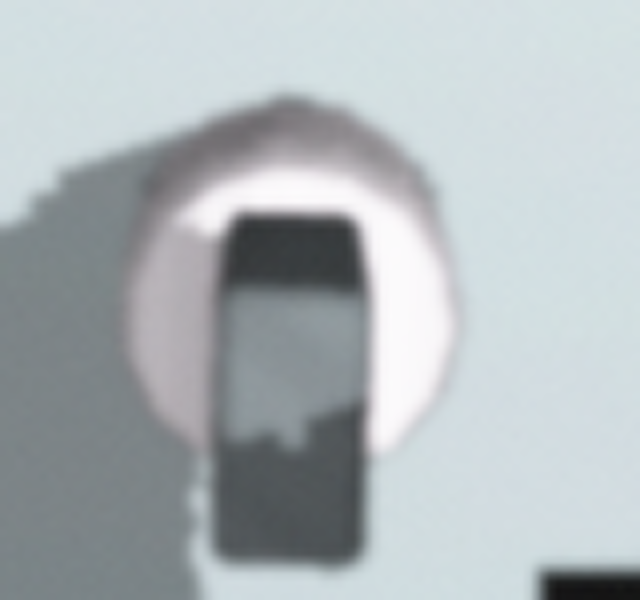

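Run:
```python
from h import *
adapter(load('w10'),[(218,288),(370,292),(364,562),(214,560)],8,(250,175))
```

```text
centre [ 498.2 -236.8   72. ] len 24.7 thick 13.1 long ang-90 -19.389901694664943 short -19.53850647607485
```

Emit:
{"name": "drive_tool", "arguments": {
  "plan": [
    [0.5,[4,0,-12],0],
    [0.5,[3,0,-20],0],
    [0.5,[0,0,-20],0],
    [0.5,[0,0,-10],0],
    [0.5,[0,0,0],0],
    [0.5,[0,0,0],0]
  ]
}}

```text
time_s: 19.95
tcp_pos: [502.0, -232.5, 119.8]
ee_rot: [[0.949, -0.013, 0.314], [-0.312, 0.057, 0.948], [-0.031, -0.998, 0.05]]
wrist_force: [0.2, -0.0, 0.3]
grip_width: 0.503
```

Emit:
{"name": "drive_tool", "arguments": {
  "plan": [
    [0.5,[-3,-6,-3],0],
    [0.5,[0,-2,-5],0],
    [0.5,[-1,0,-4],0],
    [0.5,[0,0,0],0]
  ]
}}

```text
time_s: 20.28
tcp_pos: [498.9, -240.7, 108.5]
ee_rot: [[0.95, -0.011, 0.312], [-0.311, 0.056, 0.949], [-0.028, -0.998, 0.05]]
wrist_force: [-0.9, 0.1, -0.7]
grip_width: 0.501
```

Emit:
{"name": "drive_tool", "arguments": {
  "plan": [
    [0.5,[0,1,-2],0],
    [0,[0,0,0],0],
    [0,[0,0,0],0],
    [0,[0,0,0],0],
    [0,[0,0,0],0],
    [0,[0,0,0],0],
    [0,[0,0,0],0]
  ],
  "grip_force": 35
}}

```text
time_s: 20.87
tcp_pos: [499.2, -240.3, 107.5]
ee_rot: [[0.95, -0.009, 0.313], [-0.312, 0.055, 0.949], [-0.026, -0.998, 0.05]]
wrist_force: [-0.7, -0.1, -0.6]
grip_width: 0.16
```

Emit:
{"name": "drive_tool", "arguments": {
  "plan": [
    [0,[0,0,10],0],
    [0,[0,0,25],0],
    [0,[0,0,30],0],
    [0,[0,0,30],0],
    [0,[4,10,22],0],
    [0,[7,18,5],0.03],
    [0,[8,22,0],0.03],
    [0,[9,24,0],0.03],
    [0,[9,24,0],0.03],
    [0,[9,24,0],0.03],
    [0,[9,24,0],0.03],
    [0,[9,24,0],0]
  ]
}}

```text
time_s: 21.87
tcp_pos: [559.7, -71.4, 243.3]
ee_rot: [[0.989, -0.017, 0.145], [-0.144, 0.046, 0.989], [-0.023, -0.999, 0.043]]
wrist_force: [0.4, 0.8, -0.8]
grip_width: 0.157
```

Emit:
{"name": "drive_tool", "arguments": {
  "plan": [
    [0,[9,22,0],0],
    [0,[9,22,0],0],
    [0,[9,22,0],0],
    [0,[9,20,-2],0],
    [0,[8,18,-2],0],
    [0,[8,16,-3],0],
    [0,[6,12,-3],0],
    [0,[4,6,-3],0],
    [0,[2,2,0],0],
    [0,[0,0,0],0]
  ]
}}

```text
time_s: 22.7
tcp_pos: [624.9, 84.8, 235.4]
ee_rot: [[0.991, -0.016, 0.134], [-0.133, 0.051, 0.99], [-0.023, -0.999, 0.048]]
wrist_force: [-0.0, -0.5, -1.8]
grip_width: 0.158
```

Emit:
{"name": "drive_tool", "arguments": {
  "plan": [
    [0,[1,1,-6],0],
    [0,[0,0,-8],0],
    [0,[0,0,-6],0],
    [0,[0,0,0],0],
    [0,[0,0,0],0]
  ]
}}

```text
time_s: 23.12
tcp_pos: [624.7, 80.0, 213.1]
ee_rot: [[0.99, -0.018, 0.14], [-0.139, 0.047, 0.989], [-0.025, -0.999, 0.044]]
wrist_force: [0.6, -0.8, -1.0]
grip_width: 0.151
```

Run:
```python
from h import *
snap('wrist','w11')
o=status.observe();print(o['tcp_pos'],o['ee_rot'],o['wrist_force'])
w=cv2.imread('pics/w11.png')
cv2.imwrite('pics/c19.png',cv2.resize(w[190:260,215:315],None,fx=7,fy=7,interpolation=cv2.INTER_CUBIC))
```

```text
[624.58584815  79.8343676  213.07749513] [[ 0.98992044 -0.01842994  0.14042032]
 [-0.13943099  0.04700667  0.98911545]
 [-0.02483003 -0.99872454  0.04396316]] [-0.41148117 -0.29754128 -0.57002544]
```

View pics/c19.png

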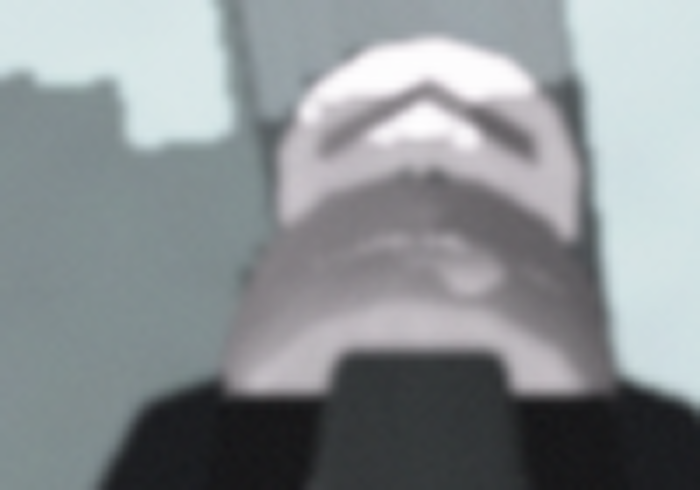

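Run:
```python
from h import *
rel('w11',[(262,242),(320,198),(420,172),(520,203),(585,268)],[(280,175),(300,118),(350,64),(430,38),(510,60),(558,105),(582,175)],109.5)
```

```text
mouth centre [622.8  81. ] rel tcp [-1.8  1.1] res [ 0.2  -0.17  0.02 -0.07  0.13]
washer [625.2  90.4] [-0.03 -0.27 -0.1   0.23  0.08 -0.07 -0.31] MOVE [2.4 9.4]
```

Emit:
{"name": "drive_tool", "arguments": {
  "plan": [
    [0,[1,4,0],0],
    [0,[1,3,0],0],
    [0,[0,0,-2],0],
    [0,[0,0,0],0]
  ]
}}

```text
time_s: 23.5
tcp_pos: [627.1, 87.1, 211.5]
ee_rot: [[0.99, -0.018, 0.141], [-0.14, 0.047, 0.989], [-0.024, -0.999, 0.044]]
wrist_force: [-0.0, -0.5, -1.1]
grip_width: 0.16
```

Run:
```python
from h import *
snap('wrist','w12')
o=status.observe();print(o['tcp_pos'],o['ee_rot'],o['wrist_force'])
w=cv2.imread('pics/w12.png')
cv2.imwrite('pics/c20.png',cv2.resize(w[190:260,215:315],None,fx=7,fy=7,interpolation=cv2.INTER_CUBIC))
```

```text
[627.21044928  87.23759196 211.69159382] [[ 0.98983855 -0.01705725  0.141169  ]
 [-0.14022855  0.04747281  0.98898043]
 [-0.02357097 -0.99872688  0.04459851]] [ 0.41982827 -0.86013727 -0.59086299]
```

View pics/c20.png

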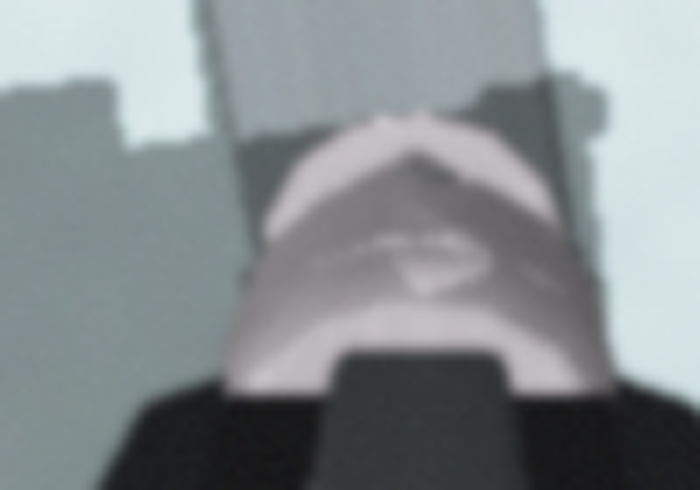

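Run:
```python
from h import *
rel('w12',[(262,244),(320,200),(520,203),(585,268)],[(267,230),(300,170),(350,130),(410,112),(480,130),(530,175),(555,222)],108)
d=load('w12');print(onz(d,un([(415,148)],7,(215,190)),100))
```

```text
mouth centre [625.3  88. ] rel tcp [-1.9  0.7] res [ 0.22 -0.19 -0.02  0.1 ]
washer [624.6  90. ] [-0.3  -0.42 -0.03  0.54  0.22 -0.35 -0.46] MOVE [-0.7  2.1]
[[627.51174554 106.16046733 100.        ]]
```

Emit:
{"name": "drive_tool", "arguments": {
  "plan": [
    [0,[-0.5,2,-2],0],
    [0,[0,0,-3],0],
    [0,[0,0,-3],0],
    [0,[0,0,-3],0],
    [0,[0,0,-3],0]
  ]
}}

```text
time_s: 23.97
tcp_pos: [627.0, 89.5, 197.5]
ee_rot: [[0.99, -0.015, 0.141], [-0.14, 0.047, 0.989], [-0.022, -0.999, 0.045]]
wrist_force: [-1.1, -1.2, -0.7]
grip_width: 0.155
```

The mouth is already below the nut's top face, so socket 2 is going on. Continuing down.

Emit:
{"name": "drive_tool", "arguments": {
  "plan": [
    [0,[0,0,-3],0],
    [0,[0,0,-3],0],
    [0,[0,0,-2],0],
    [0,[0,0,-2],0]
  ]
}}

```text
time_s: 24.3
tcp_pos: [627.0, 89.3, 188.7]
ee_rot: [[0.99, -0.016, 0.141], [-0.141, 0.048, 0.989], [-0.022, -0.999, 0.045]]
wrist_force: [-7.8, -1.8, 26.7]
grip_width: 0.157
```

Emit:
{"name": "drive_tool", "arguments": {
  "plan": [
    [0,[0,0,0],0],
    [0,[0,0,-1],0],
    [0,[0,0,-1],0]
  ]
}}

```text
time_s: 24.55
tcp_pos: [627.1, 89.1, 188.9]
ee_rot: [[0.99, -0.015, 0.142], [-0.141, 0.048, 0.989], [-0.022, -0.999, 0.046]]
wrist_force: [-3.4, -0.6, 11.4]
grip_width: 0.153
```

Run:
```python
from h import *
snap('side','s13');snap('top','t13');snap('wrist','w13')
o=status.observe();print(o['tcp_pos'],o['ee_rot'],o['wrist_force'],o['grip_width'],o['time_s'])
w=cv2.imread('pics/s13.png')
a=cv2.resize(w[95:185,155:275],None,fx=6,fy=6,interpolation=cv2.INTER_CUBIC)
cv2.imwrite('pics/c21.png',a)
```

```text
[627.03850684  89.02757789 188.92876758] [[ 0.98978433 -0.01489949  0.14179206]
 [-0.14093274  0.04816412  0.9888469 ]
 [-0.0215626  -0.9987283   0.04557226]] [-3.45254246 -1.17794921  8.27576903] 0.15559797362502015 24.7
```

View pics/c21.png

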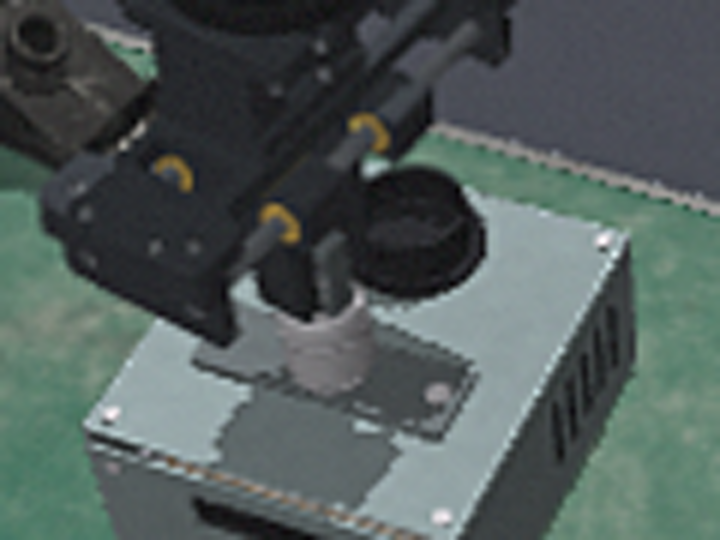

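View pics/s13.png

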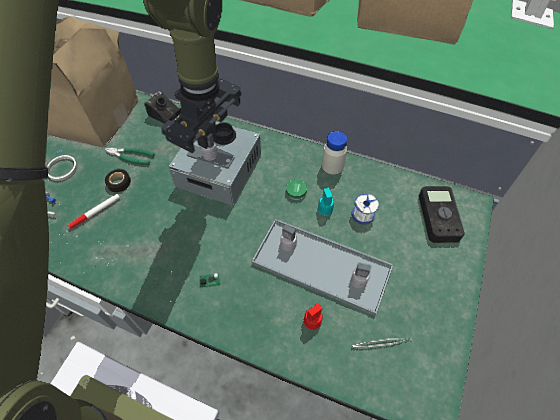

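View pics/w13.png

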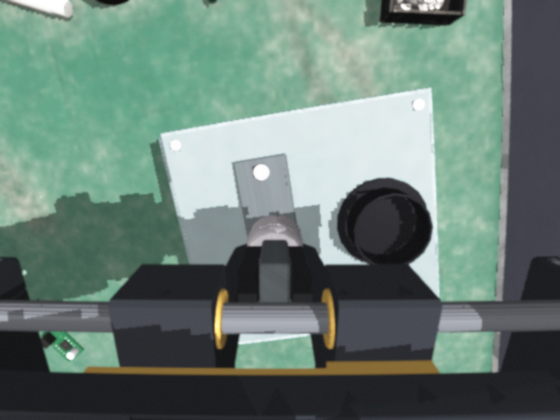

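The side view shows the socket at (208,155), down on the washer. The first socket is upright at (288,237) and the untried one at (361,273). The tin at (296,188) and spool at (366,209) have not moved, and the drawer is shut. I'll hand in.

Run:
```python
from h import *
print(workorder.hand_in())
```

```text
the job is handed in; nothing more can be done
None
```

The job is handed in at about 25 s: the drawer is home, and the gripper still holds the fitting socket on the nut.

- **Drawer:** I pushed it in until it hit a hard stop at 17 N. In the side view the panel front then lay about 2 mm ahead of the housing front, and in the wrist view about 6 mm. That suits a closed panel about 4 mm thick.
- **First socket (left end of the tray, nearest the unit):** It does not fit. My first tries were 2–3 mm off centre and so proved nothing. Once centred and at the nut's angle, it stopped on the nut's top face with 37 N and did not go down when wiggled. I stood it back upright in the tray.
- **Middle socket:** It fits. It slid past the nut's top face with no resistance and came to rest within 1 mm of the washer height I expected. I tried only these two sockets, so the third was never moved.
- **Last checks:** The gripper holds the middle socket, pressing down with about 8–11 N. The tool's tilt is within about 0.5° of what it was when I gripped the socket standing flat, so the socket should be upright. The tin, the spool and both look-alikes were not touched.
- **Deviations:** The arm picked up a few degrees of tilt in some moves. I took it out by pressing the closed fingers on the unit's side (about 14 N), and once by pressing the first socket on the nut.

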